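# Charge the griddle's charcoal tray and clamp it home

## Robot

A 6-joint arm with a two-finger parallel gripper is mounted at the origin on the work surface. World frame = base frame: x ahead of the robot, y to its left, z up, the work surface at z = 0. Lengths are in m, angles in rad, forces in N, time in s.
With the tool pointing down it reaches from about 0.275 to 0.875 m from the base axis. Payload 12.5 kg.
Tool frame: the origin (TCP) lies at the very end of the fingers, on their centre line; the grasp point (between the pads) lies 19 mm behind it; z points along the fingers, y is the line along which they close (so a half turn about z gives the same grasp; the last joint's range is limited). The gripper opens to 85 mm and grips with 20 to 120 N. Pads are 22 mm wide; open, the fingers measure 114 mm over their backs; the gripper's body (76 mm by 85 mm) begins 54 mm behind the grasp point. The pads swing forward as they close: fully open they stand 13 mm farther back than shut.
Start: joints at [1.041, 0.351, 1.652, -0, 1.139, -0.085], TCP at [0.237, 0.496, 0.231] pointing down, gripper open.
Joint ranges: [-2.75, 2.75], [-0.79, 2.1], [0.01, 2.65], [-1.57, 4.71], [0.07, 3.14], [-2.87, 2.87]. Speed limits (rad/s): [2.22, 2.22, 2.79, 3.14, 3.14, 3.14].

## Interface

Orientations are given as a 3x3 rotation matrix whose columns are the frame's x, y, z axes.
In Python, from bench import manip gives the robot as it stands. Calls block until the motion is done:
- manip.move_ptp(position, orientation): joint-space move of the TCP to a pose.
- manip.move_l(position, attitude=None, max_speed=0.15): straight line of the TCP; attitude=None keeps the orientation; max_speed is the mean speed in m/s.
- manip.move_j(angles): joint-space move.
- manip.set_gripper(opening, effort=None): opening from 0.0 (shut) to 1.0 (fully open); effort is the grip in N (None keeps the last); returns when the fingers have stopped.
- manip.dwell(seconds).
- manip.inverse_kinematics(position, orientation): joint angles nearest the present ones, or None.
- manip.grab_frame(name): name is "scene" or "top"; returns (picture, depth): 480x640x3 uint8, red, green, blue; 480x640 float32, m along the optical axis (not along the pixel's ray), 0 where there is no reading.
- manip.get_calibration(name): a dict with "camera_matrix" (3x3 intrinsics, pixels), "R" (3x3) and "t" (3): a world point X has camera coordinates R X + t. Camera axes: x right, y down, z forward; pixel columns grow to the right and rows downward; lengths in m; the calibration is good to about 2 mm. A picture is of the moment at which its call begins. get_calibration takes no time and is no camera call.
A pose or a line that the arm cannot do raises manip.Unreachable and nothing moves.
- manip.sign_off(): hands the job in; it is judged then, once.
Trained networks look in the newest picture that a camera, given by its name, has taken for a name from the list of things; names that differ only in an ending like _2 or _b are one class to them, and where a whole thing is asked for, a point or a joint stands for the part that bears it (a point fixed in the world has none). Each returns a list of dicts, best first, with "confidence" (0 to 1); they miss things now and then, are a little off and sometimes report something else, mostly with a low value. They report only what shows in the picture. A call takes as long as a camera call. They do not tell look-alikes from the thing itself.
- manip.look_for(camera, name): "at" ([x, y, z] in m, in world coordinates, good to about 4 mm: the middle of the surface that is visible of it).
Readings, each from a call of its own:
- manip.current_time(): time.
- manip.current_qpos(): joint angles.
- manip.current_joint_vel(): joint speeds.
- manip.current_joint_torque(): joint torques, N m.
- manip.current_ee_pos(): TCP position.
- manip.current_tcp_rot(): TCP orientation.
- manip.current_force(): force on the tool from outside, world axes, zero at the start.
- manip.current_ft_torque(): the same for the moment, N m.
- manip.current_grip_width(): opening from 0.0 (shut) to 1.0 (fully open).
- manip.current_grip_force(): force on a finger pad.
Only numpy, scipy, OpenCV 4.12 (cv2) and the standard library are available. Lean on these libraries where they do the work, as an engineer would, in place of code of your own. Each camera call takes 0.05 s, during which the arm holds its last target. There are 200 camera calls.

## Task

Lay every charcoal briquette from the bench side by side in the tray's basket, one layer only, so that they pass under the griddle. Then, with the clamp jaw drawn back out of the way, slide the loaded tray by its handle under the griddle plate, between the cheeks, until its nose is fully home against the stop, and finally slide the jaw against the side of the tray until you feel it bear firmly, leaving it touching. Do not disturb the cup, the bowl or the tin.

Things in the scene. Friction and masses are not known exactly. Their poses are not given: they have to be found in the camera images.
- griddle: Low blackened griddle stand, fixed to the bench (place, yaw vary). Origin: on the bench, centre of the mouth; axes at yaw 0 are the world's. Plate 280 (x) x 260 mm, y = 0 to 260, underside 52, top 66 mm up (lip on its +x and +y edges to 95). The tray enters along +y between two cheeks (inner faces x = -64 and +64, y = 0 to 166) under the plate. Jaw before the mouth on the -x side.
- stop (a point): Middle of the stop face at the inner end of the cheeks, under the plate: griddle (0, 166, 15) mm. The home tray's nose touches it.
- fence (a point): Middle of the inner face of the fixed fence facing the jaw: griddle (64, -30, 15) mm. The fence is 28 mm high and continues the +x cheek straight from y = 0 to y = -60, then flares outwards to about (86, -84).
- jaw (a joint): Clamp jaw's travel in m along griddle +x, towards the fence: 0 = fully drawn back, 0.068 = end. Face at griddle x = -110 mm + travel, y = -30. Above 0.046 it juts into the tray's way. On a home tray it bears at about 0.046 to 0.056, the latter when the tray is pressed against the fence. About 6 N friction; stays where left. Starts partly closed.
- jaw_face (a point): Middle of the jaw's bearing face, a 24 mm wide (griddle y) steel block from 4 to 30 mm above the bench; the point is 10 mm above it.
- jaw_knob (a point): Grip point on the jaw's upright wooden knob, 60 mm above the bench, 15 mm behind the face (griddle -x). Knob 16 mm (griddle x) x 20 mm (griddle y), from 30 to 81 mm above the bench.
- tray: Loose aluminium charcoal tray, 220 to 370 g, on the bench. Origin: underside, basket centre. Basket 118 (x) x 166 (y) x 30 mm high, walls and floor 3 mm, nose at y = +83. Behind it (y -83 to -143) a solid apron 118 wide, 12 high with the handle. Home: axes parallel to the griddle's, origin at griddle y = 83, the apron outside the mouth, where the jaw bears on its -x side.
- tray_handle (a point): Grip point on the tray's upright wooden handle tab, at tray (0, -123, 55) mm. Tab 14 mm thick (tray x), 30 mm long (tray y), standing from 12 to 78 mm above the bench.
- briquette0: Charcoal briquette, black block 44 (x) x 27 (y) x 26 (z) mm with rounded edges, 30 g, origin at its centre; lies loose on the bench. Three or four of the five are present, the rest absent (None).
- briquette1: Charcoal briquette, black block 44 (x) x 27 (y) x 26 (z) mm with rounded edges, 30 g, origin at its centre; lies loose on the bench. Three or four of the five are present, the rest absent (None).
- briquette2: Charcoal briquette, black block 44 (x) x 27 (y) x 26 (z) mm with rounded edges, 30 g, origin at its centre; lies loose on the bench. Three or four of the five are present, the rest absent (None).
- briquette3: Charcoal briquette, black block 44 (x) x 27 (y) x 26 (z) mm with rounded edges, 30 g, origin at its centre; lies loose on the bench. Three or four of the five are present, the rest absent (None).
- briquette4: Charcoal briquette, black block 44 (x) x 27 (y) x 26 (z) mm with rounded edges, 30 g, origin at its centre; lies loose on the bench. Three or four of the five are present, the rest absent (None).
- cup: Bystander: white ceramic cup, rim radius 38, 85 mm high, origin under its centre.
- bowl: Bystander: orange plastic bowl, rim radius 65, 58 mm high, origin under its centre.
- tin: Bystander: closed tin with clip-on lid, radius 37, 58 mm high, origin under its centre.
Mind the look-alikes: they are no part of the job. What is shaped like the briquette3 but pink is not meant. What is shaped like the briquette2 but orange is not meant.

How it is judged:
By the outcome, as a careful person would: the job done as asked, in the order asked, and still so for the second after the job is handed in, with the robot touching nothing.
Of briquette0, briquette1, briquette2, briquette3, briquette4 only 3 to 4 are there at a start; the rules pass over those that are not, and their reading is None.
At some moment in a run one of briquette0, briquette1, briquette2, briquette3, briquette4 may be knocked a few centimetres aside while the robot is not near it.
Once in a run the grip may slacken for a moment while it holds something.
It also fails if it takes over 208 s, if anything falls off the work surface, if the arm or the gripper's body presses on something with over 40 N, if the wrist force passes 120 N, or if a joint passes its speed limit or range.

## Working session

There is one attempt and no reset: what is moved stays moved. The work goes in short steps, each a Python script; the robot and the scene stay as the last script left them, time stands still between calls to the robot, and variables do not carry over. Pictures are saved under pics/ and viewed, at most 14 in all, crops included, and the job is handed in when it is done.

```bash
ls; mkdir -p pics; python3 - <<'E'
from bench import manip
import cv2,numpy as np
for c in("top","scene"):
    im,d=manip.grab_frame(c); cv2.imwrite(f"pics/{c}0.png",im[:,:,::-1]); np.savez(f"{c}0.npz",im=im,d=d)
    k=manip.get_calibration(c); print(c,k)
    for n in["griddle","jaw_knob","jaw_face","tray","tray_handle","briquette0","cup","bowl","tin"]:
        print(n,[(np.round(r["at"],3).tolist(),round(r["confidence"],2)) for r in manip.look_for(c,n)])
print(manip.current_time())
E
```

```text
pics
top {'camera_matrix': array([[479.75260912,   0.        , 315.26367056],
       [  0.        , 479.75260912, 237.96167431],
       [  0.        ,   0.        ,   1.        ]]), 'R': array([[-0.00438095, -0.99997246, -0.00599059],
       [-0.97811156,  0.0055313 , -0.20800765],
       [ 0.20803505,  0.0049482 , -0.97810885]]), 't': array([-0.02904788,  0.58721432,  0.87078968])}
griddle [([0.638, 0.321, 0.068], 0.92)]
jaw_knob [([0.524, 0.164, 0.045], 0.77)]
jaw_face [([0.52, 0.166, 0.043], 0.49)]
tray [([0.598, -0.136, -0.003], 0.8)]
tray_handle [([0.598, -0.135, 0.001], 0.69)]
briquette0 [([0.429, -0.409, 0.025], 0.77), ([0.446, -0.022, 0.024], 0.74), ([0.521, -0.391, 0.025], 0.67), ([0.461, 0.054, 0.024], 0.58), ([0.449, -0.238, 0.023], 0.57)]
cup [([0.404, 0.342, 0.05], 0.84), ([0.788, -0.027, 0.059], 0.29)]
bowl [([0.709, -0.363, 0.024], 0.75), ([0.45, -0.02, 0.026], 0.42)]
tin [([0.445, -0.237, 0.021], 0.7)]
scene {'camera_matrix': array([[614.02580954,   0.        , 314.70726117],
       [  0.        , 614.02580954, 235.26600697],
       [  0.        ,   0.        ,   1.        ]]), 'R': array([[ 0.24961601,  0.96826683,  0.01229604],
       [ 0.73473134, -0.18110953, -0.6537348 ],
       [-0.63076279,  0.17221696, -0.75662383]]), 't': array([-0.12971147, -0.36855277,  1.69201582])}
griddle [([0.657, 0.311, 0.068], 0.81)]
jaw_knob []
jaw_face [([0.532, 0.172, 0.042], 0.85)]
tray [([0.594, -0.13, 0.002], 0.56), ([0.659, 0.314, 0.066], 0.25)]
tray_handle [([0.594, -0.136, 0.005], 0.84)]
briquette0 [([0.535, -0.397, 0.027], 0.88), ([0.458, -0.022, 0.023], 0.84), ([0.47, 0.05, 0.024], 0.64), ([0.451, -0.236, 0.024], 0.58)]
cup [([0.418, 0.327, 0.057], 0.65)]
bowl [([0.682, -0.355, 0.026], 0.57)]
tin [([0.814, -0.029, 0.056], 0.63), ([0.534, 0.172, 0.042], 0.22)]
1.0
```

View pics/top0.png

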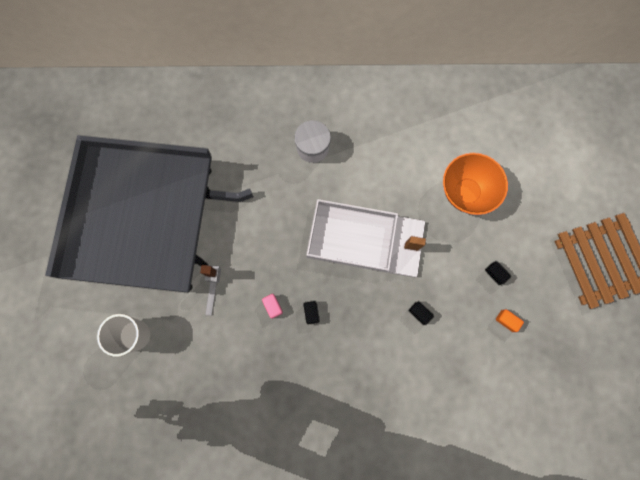

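View pics/scene0.png

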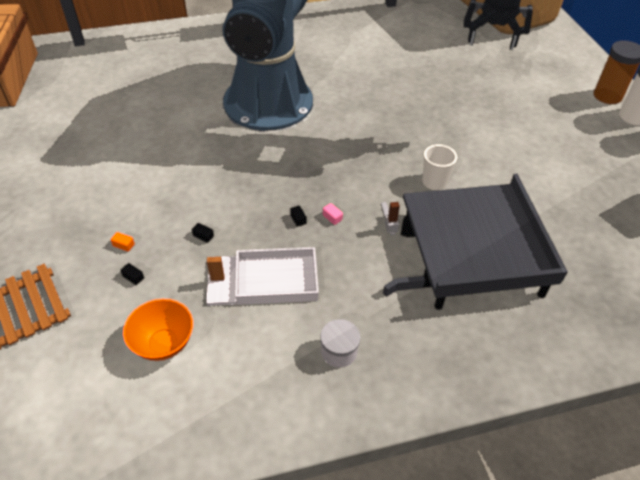

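The top view shows three black briquettes at px (311,312), (421,313) and (498,272). The pink (272,306) and orange (510,321) blocks are look-alikes. The tray is at (352,236) with its nose to the left, facing the griddle mouth, and the jaw knob is at (208,270). I'll measure these precisely next.

```bash
cat > h.py <<'E'
from bench import manip
import cv2,numpy as np
def cloud(c,fd=None):
    im,d=fd if fd else manip.grab_frame(c)
    k=manip.get_calibration(c);K=k["camera_matrix"];v,u=np.mgrid[:480,:640]
    P=np.stack([(u-K[0,2])/K[0,0]*d,(v-K[1,2])/K[1,1]*d,d],-1)
    W=(P-k["t"])@k["R"]; W[d<=0]=np.nan
    return im.astype(int),W
def sel(W,lo,hi):
    return np.all((W>=lo)&(W<=hi),-1)
def rect(p):
    (c,s,a)=cv2.minAreaRect((p[:,:2]*1000).astype(np.float32)); 
    a=np.radians(a); w,h=s
    if w<h: a+=np.pi/2; w,h=h,w
    return np.array(c)/1000,(w,h),(a+np.pi/2)%np.pi-np.pi/2   # a: long-axis dir
def briqs(fd=None):
    im,W=cloud("top",fd)
    m=(sel(W,[.25,-.6,.017],[.9,.4,.033])&(im.max(-1)<70)).astype(np.uint8)
    n,l,st,_=cv2.connectedComponentsWithStats(m); out=[]
    for i in range(1,n):
        if 60<st[i,4]<900:
            p=W[l==i]; c,s,a=rect(p); out.append((c,s,a,np.median(p[:,2]),st[i,4]))
    return out
def Rt(a):  # tool down, closing axis y at angle a
    y=np.array([np.cos(a),np.sin(a),0]);z=np.array([0,0,-1.]);return np.stack([np.cross(y,z),y,z],1)
E
python3 - <<'E'
from h import *
L=lambda c:(lambda z:(z["im"],z["d"]))(np.load(c+"0.npz"))
for b in briqs(L("top")): print("b",b)
for c in("top","scene"):
    im,W=cloud(c,L(c))
    t=sel(W,[.45,-.3,.024],[.75,.0,.034])&(im.min(-1)>110); p=W[t]
    print(c,"rim",t.sum(),rect(p),np.median(p[:,2]))
    t=sel(W,[.5,-.31,.008],[.72,-.2,.018])&(im.min(-1)>110); 
    if t.sum()>20: print("apron",t.sum(),rect(W[t]))
    t=sel(W,[.5,-.31,.06],[.72,-.1,.09]); p=W[t]; print("tab",t.sum(),rect(p),p[:,2].max())
    t=sel(W,[.35,.1,.058],[.95,.6,.074])&(im.max(-1)<110);m=t.astype(np.uint8)
    n,l,st,_=cv2.connectedComponentsWithStats(m);i=1+st[1:,4].argmax();p=W[l==i];print("plate",st[i,4],rect(p),np.median(p[:,2]))
    # front edge fit: min y per x bin ; left edge: min x per y bin
    q=p[:,:2]; 
    ex=[(x,np.min(q[abs(q[:,0]-x)<.004,1])) for x in np.arange(.54,.74,.008)]
    ey=[(y,np.min(q[abs(q[:,1]-y)<.004,0])) for y in np.arange(.23,.40,.008)]
    for e in(ex,ey):
        e=np.array(e);f=np.polyfit(e[:,0],e[:,1],1);print(" fit",f,np.std(np.polyval(f,e[:,0])-e[:,1]))
    t=sel(W,[.55,.05,.02],[.8,.2,.035]);p=W[t];print("fence",t.sum(),rect(p));
    o=p[np.argsort(p[:,1])]; print(np.round(o[::max(1,len(o)//25)],3).tolist())
    t=sel(W,[.44,.1,.07],[.6,.21,.088])&(im[...,0]>im[...,2]+20);print("knob",t.sum(),rect(W[t]) if t.sum()>4 else "",W[t].mean(0))
E
```

```text
b (array([0.6869209 , 0.14746587]), (91.9496078491211, 13.37128734588623), np.float64(1.4895294334989106), np.float64(0.027177665555989973), np.int32(154))
b (array([ 0.52386438, -0.39682306]), (44.20499038696289, 25.52692985534668), np.float64(0.6520594134135242), np.float64(0.02670328988110616), np.int32(306))
b (array([ 0.44683929, -0.02327091]), (41.839630126953125, 26.730440139770508), np.float64(0.1585755801980575), np.float64(0.026701770419018417), np.int32(294))
b (array([ 0.44527448, -0.2393688 ]), (44.14503479003906, 25.713912963867188), np.float64(0.8063947251687149), np.float64(0.02656536750373471), np.int32(311))
top rim 540 (array([ 0.60288049, -0.10644682]), (166.29466247558594, 119.78876495361328), np.float64(1.3795677784056481)) 0.030422151621504856
apron 1100 (array([ 0.58087183, -0.2192468 ]), (118.65107727050781, 57.53893280029297), np.float64(-0.1753047092833384))
tab 169 (array([ 0.6307514 , -0.26842526]), (153.5749053955078, 47.012271881103516), np.float64(-0.5624844562018998)) 0.08418315207645805
plate 17648 (array([0.63639325, 0.31908096]), (279.4464111328125
[... 1868 characters left out ...]
31], [0.689, 0.112, 0.031], [0.687, 0.116, 0.026], [0.695, 0.12, 0.025], [0.695, 0.125, 0.02], [0.691, 0.129, 0.031], [0.693, 0.133, 0.029], [0.689, 0.137, 0.029], [0.684, 0.141, 0.024], [0.696, 0.145, 0.029], [0.688, 0.15, 0.03], [0.692, 0.155, 0.031], [0.684, 0.158, 0.029], [0.694, 0.162, 0.02], [0.694, 0.166, 0.024], [0.691, 0.171, 0.031], [0.685, 0.175, 0.029], [0.694, 0.179, 0.023], [0.694, 0.183, 0.027], [0.688, 0.187, 0.033], [0.696, 0.19, 0.032], [0.551, 0.193, 0.03], [0.553, 0.195, 0.025], [0.55, 0.197, 0.031], [0.557, 0.199, 0.034]]
knob 85 (array([0.52707513, 0.17488193]), (20.863801956176758, 20.484243392944336), np.float64(-0.1389184719418033)) [0.52816027 0.174078   0.07901976]
```

```bash
cat >> h.py <<'E'
G0=np.array([.622,.193]);GY=-.1145
def fr(o,yaw,p): c,s=np.cos(yaw),np.sin(yaw); return o+np.array([c*p[0]-s*p[1],s*p[0]+c*p[1]])
def inv(o,yaw,w): return fr(np.zeros(2),-yaw,np.asarray(w)-o)
def go(xy,z,a,lin=True,v=.25):
    """a: closing angle; picks the half turn nearest the present wrist"""
    p=[xy[0],xy[1],z]; q0=manip.current_qpos(); best=None
    for k in(0,np.pi):
        q=manip.inverse_kinematics(p,Rt(a+k))
        if q is not None:
            c=np.abs(np.array(q)-q0).max()
            if best is None or c<best[0]: best=(c,a+k)
    if best is None: raise RuntimeError(("ik",p,a))
    if lin: manip.move_l(p,Rt(best[1]),max_speed=v)
    else: manip.move_ptp(p,Rt(best[1]))
def real(fd=None): return [b for b in briqs(fd) if 36<b[1][0]<50 and 20<b[1][1]<33]
def tray(fd=None):
    im,W=cloud("top",fd); p=W[sel(W,[.45,-.3,.024],[.75,.0,.034])&(im.min(-1)>110)]
    c,s,a=rect(p); return c,s,a-np.pi/2 if a>0 else a+np.pi/2
def free(T): 
    return [b for b in real() if not np.all(abs(inv(T[0],T[1],b[0]))<[.06,.085])]
def pick(b):
    c,s,a=b[:3]; g=a+np.pi/2
    manip.set_gripper(.6,40); go(c,.12,g,False); go(c,.004,g); manip.set_gripper(0); w=manip.current_grip_width()
    go(c,.12,g); print("grip",round(w,3),manip.current_grip_width(),manip.current_grip_force(),manip.current_time())
    return .2<manip.current_grip_width()<.45
def place(T,yslot):
    xy=fr(T[0],T[1],(0,yslot)); g=T[1]
    go(xy,.12,g,False); ok=manip.current_grip_width(); go(xy,.0085,g,v=.15); manip.set_gripper(.55); go(xy,.13,g)
    print("placed",ok,manip.current_grip_width(),manip.current_time())
E
python3 - <<'E'
from h import *
T=tray(); print(T); T=(T[0],T[2])
f=free(T); print([(b[0].round(3),round(b[2],2)) for b in f])
b=min(f,key=lambda b:abs(b[0][1]+.4))
if pick(b): place(T,.052)
go((.40,0),.25,0,False)
im,_=manip.grab_frame("top"); cv2.imwrite("pics/t1.png",im[100:400,180:640,::-1])
print([(b[0].round(3),b[1],round(b[2],2),b[3]) for b in real()],tray(),manip.current_time())
E
```

```text
(array([ 0.57277966, -0.13464513]), (232.57000732421875, 166.82131958007812), np.float64(-0.18749080179932243))
[(array([ 0.524, -0.397]), np.float64(0.73)), (array([ 0.447, -0.023]), np.float64(0.16)), (array([ 0.445, -0.239]), np.float64(0.81))]
grip 0.307 0.3057988746767192 39.6218079328537 6.4083
placed 0.30834482997383567 0.5458106953370829 9.475
[(array([ 0.554, -0.102]), (40.46675109863281, 21.857614517211914), np.float64(1.41), np.float64(0.02989877849748971)), (array([ 0.445, -0.239]), (43.66947937011719, 25.62244415283203), np.float64(0.8), np.float64(0.02685838402957135))] (array([ 0.59536273, -0.11699943]), (190.8842010498047, 119.10922241210938), np.float64(-0.1581451634316302)) 10.5583
```

View pics/t1.png

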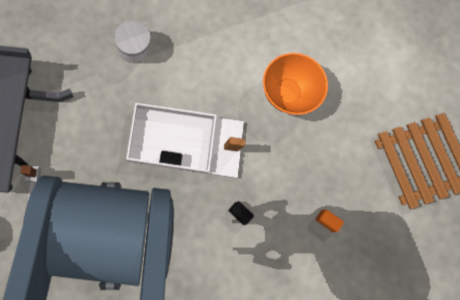

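The crop shows the briquette lying flat in the basket at (171,158), near the -x wall. My tray fit was skewed by outliers, so I'll make it robust before continuing.

```bash
cat >> h.py <<'E'
def tray(fd=None):
    im,W=cloud("top",fd); m=(sel(W,[.45,-.3,.02],[.75,.4,.035])&(im.min(-1)>95)).astype(np.uint8)
    m=cv2.morphologyEx(m,cv2.MORPH_CLOSE,np.ones((3,3),np.uint8))
    n,l,st,_=cv2.connectedComponentsWithStats(m); i=1+st[1:,4].argmax()
    p=W[l==i]; p=p[(p[:,2]>.023)&(p[:,2]<.035)]
    c,s,a=rect(p); return c,s,a-np.pi/2 if a>0 else a+np.pi/2
E
python3 - <<'E'
from h import *
z=np.load("top0.npz"); print("start",tray((z["im"],z["d"])))
T=tray(); print(T)
go((.30,.25),.3,0,False)
T=tray(); print(T,manip.current_time())
print([(b[0].round(3),b[1],round(b[2],2),round(b[3],3),inv(T[0],T[2],b[0])) for b in real()])
E
```

```text
start (array([ 0.60288049, -0.10644682]), (166.29466247558594, 119.78876495361328), np.float64(-0.1912285483892484))
(array([ 0.5976225 , -0.10491841]), (166.32301330566406, 119.9560317993164), np.float64(-0.15977421907043166))
(array([ 0.59751355, -0.10479128]), (166.16175842285156, 119.41327667236328), np.float64(-0.15947607818639753)) 11.725
[(array([ 0.553, -0.102]), (40.64908218383789, 22.605697631835938), np.float64(1.39), np.float64(0.03), array([-0.04409491, -0.00403508])), (array([ 0.447, -0.023]), (42.011436462402344, 26.755523681640625), np.float64(0.16), np.float64(0.027), array([-0.16163987,  0.05658623])), (array([ 0.445, -0.24 ]), (43.500701904296875, 26.470563888549805), np.float64(0.78), np.float64(0.027), array([-0.12887213, -0.15720471]))]
```

```bash
sed -i 's/fr(T\[0\],T\[1\],(0,yslot))/fr(T[0],T[1],(.012,yslot))/' h.py; python3 - <<'E'
from h import *
for ys in(.045,-.045):
    T=tray(); assert abs(T[1][0]-166)<4 and abs(T[1][1]-119)<4,T
    T=(T[0],T[2]); f=free(T); print([b[0].round(3) for b in f])
    if not f: break
    if pick(f[0]): place(T,ys)
    go((.30,.25),.3,0,False)
T=tray(); print(T)
im,_=manip.grab_frame("top"); cv2.imwrite("pics/t2.png",im[100:400,100:640,::-1])
print([(b[0].round(3),b[1],round(b[3],3),inv(T[0],T[2],b[0])) for b in real()],manip.current_time())
E
```

```text
[array([ 0.447, -0.023]), array([ 0.445, -0.239])]
grip 0.305 0.30528886357136914 39.352755546569824 15.0083
placed 0.308614134074224 0.5474332441131273 18.025
[array([ 0.446, -0.239])]
grip 0.307 0.305131166620292 39.39990699291229 23.6167
placed 0.3048859656842373 0.5530801623879544 26.225
(array([ 0.59734454, -0.10485189]), (166.3783416748047, 119.38836669921875), np.float64(-0.15771306554476494))
[(array([ 0.615, -0.062]), (42.0753288269043, 24.328584671020508), np.float64(0.03), array([0.01068403, 0.04492307])), (array([ 0.6  , -0.151]), (42.27986145019531, 23.477252960205078), np.float64(0.03), array([ 0.01008321, -0.04546235])), (array([ 0.554, -0.102]), (41.11096954345703, 22.927112579345703), np.float64(0.03), array([-0.04368837, -0.0039741 ]))] 28.2917
```

View pics/t2.png

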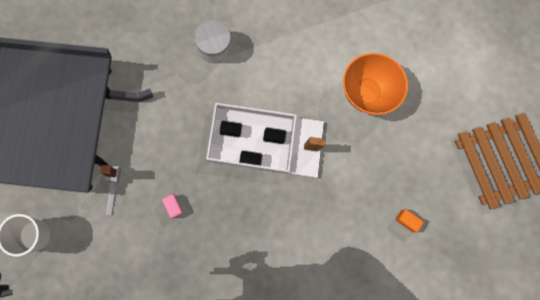

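All three briquettes lie flat in the basket at (231,129), (274,135) and (251,158). Next I'll draw the jaw back.

```bash
python3 - <<'E'
from h import *
manip.set_gripper(.6,60)
k=fr(G0,GY,(-.095,-.030))
go(k,.16,GY,False); go(k,.041,GY); manip.set_gripper(0)
F0=np.array(manip.current_force()); gx=np.array([np.cos(GY),np.sin(GY)]); print(F0,manip.current_grip_width())
for t in np.arange(.004,.042,.002):
    p=k-gx*t; go(p,.041,GY,v=.06); f=(np.array(manip.current_force())-F0)[:2]@gx
    print(round(t,3),round(f,1),end="; ")
    if f>18: break
manip.set_gripper(.5); go(p,.16,GY); go((.30,.25),.3,0,False)
im,W=cloud("top"); t=sel(W,[.40,.1,.07],[.6,.21,.088])&(im[...,0]>im[...,2]+20); c=rect(W[t])
print(c,"jaw t",inv(G0,GY,c[0])+[.125,0],manip.current_time())
E
```

```text
[-3.20650355  0.4439572   9.07901398] 0.17863607274667392
0.004 3.5; 0.006 6.1; 0.008 6.6; 0.01 7.0; 0.012 7.0; 0.014 7.1; 0.016 7.9; 0.018 6.4; 0.02 7.5; 0.022 6.6; 0.024 7.1; 0.026 8.0; 0.028 7.6; 0.03 7.8; 0.032 10.9; 0.034 23.1; (array([0.49444888, 0.17784665]), (21.27754020690918, 15.005249977111816), np.float64(1.453493801314885)) jaw t [ 1.53534787e-05 -2.96268393e-02] 36.6417
```

```bash
python3 - <<'E'
from h import *
T=tray(); o,y=T[0],T[2]; h=fr(o,y,(0,-.123))
manip.set_gripper(.5,70); go(h,.16,y,False); go(h,.036,y); manip.set_gripper(0); print(manip.current_grip_width())
def at(gxp,gyp,v=.08): go(fr(G0,GY,(gxp,gyp-.123)),.036,GY,v=v)
at(0,-.20); 
print(manip.current_force(),manip.current_grip_width(),manip.current_time())
T=tray(); print(T, "griddle frame",inv(G0,GY,T[0]),T[2]-GY)
im,_=manip.grab_frame("top"); cv2.imwrite("pics/t3.png",im[50:400,50:550,::-1])
E
```

```text
0.15550896443929071
[0.53099826 0.54171635 6.17606738] 0.15333166028322676 41.3583
(array([0.60227283, 0.0105338 ]), (133.8759307861328, 118.92849731445312), np.float64(-0.11009840841523832)) griddle frame [ 0.00124876 -0.18352525] 0.00440159158476168
```

View pics/t3.png

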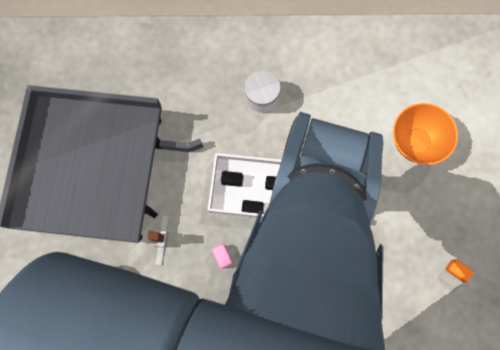

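The arm hides part of the tray, but the basket's left end is visible at (245,185) and squared up with the mouth. The offset is about 1 mm. I'll slide it in with force checks.

```bash
python3 - <<'E'
from h import *
R=lambda f:fr(np.zeros(2),-GY,f[:2])
F0=R(np.array(manip.current_force())); x=-.001; y=-.20
def at(gxp,gyp,v=.06): go(fr(G0,GY,(gxp,gyp-.123)),.036,GY,v=v)
while y<.10:
    y+=.02 if y<.055 else .002
    at(x,y); f=R(np.array(manip.current_force()))-F0
    print(round(y,3),f.round(1),round(manip.current_grip_width(),3))
    if f[1]<-15 or abs(f[0])>15: break
print(R(np.array(manip.current_ee_pos())[:2]-G0),manip.current_time())
E
```

```text
-0.18 [-0.3  3.9] 0.154
-0.16 [-0.2  3.9] 0.154
-0.14 [-0.  3.] 0.155
-0.12 [0.1 4. ] 0.158
-0.1 [0.6 2.4] 0.157
-0.08 [0.2 2.8] 0.154
-0.06 [-0.5  3.8] 0.156
-0.04 [-0.2  3.6] 0.153
-0.02 [-0.6  2.7] 0.153
-0.0 [-0.3  2.4] 0.154
0.02 [-1.4  4.1] 0.156
0.04 [-1.   3.3] 0.157
0.06 [-0.2  2.7] 0.151
0.062 [-0.1 -0.3] 0.153
0.064 [-0.7 -3.4] 0.16
0.066 [ 0.2 -3. ] 0.156
0.068 [-0.4 -4. ] 0.157
0.07 [ 0.6 -4.2] 0.154
0.072 [ 0.2 -3.3] 0.151
0.074 [-0.4 -4. ] 0.153
0.076 [-0.2 -3.8] 0.152
0.078 [ 0.1 -3.7] 0.152
0.08 [-0.3 -2.6] 0.154
0.082 [-0.4 -3.6] 0.156
0.084 [-1.1 -8. ] 0.155
0.086 [ -2.7 -20.8] 0.155
[-0.00020892 -0.03975371] 50.9917
```

```bash
python3 - <<'E'
from h import *
R=lambda f:fr(np.zeros(2),-GY,f[:2])
manip.set_gripper(.4); p=manip.current_ee_pos(); manip.move_l([p[0],p[1],.16])
g=lambda t:fr(G0,GY,(-.125+t,-.030))
manip.set_gripper(.5,60); go(g(0),.16,GY,False); go(g(0),.041,GY); manip.set_gripper(0)
F0=R(np.array(manip.current_force())); print(F0,manip.current_grip_width()); t=0
while t<.066:
    t+=.01 if t<.035 else .001
    go(g(t),.041,GY,v=.05); f=R(np.array(manip.current_force()))-F0
    print(round(t,3),f.round(1),end="; ")
    if f[0]<-27: break
print(R(np.array(manip.current_ee_pos())[:2]-G0)+[.125,0],manip.current_time())
E
```

```text
[-0.09579819 -0.8562911 ] 0.17948157844620885
0.01 [0.9 0.6]; 0.02 [0.9 0.5]; 0.03 [1.4 0.9]; 0.04 [1.1 1.9]; 0.041 [-2.8  0.9]; 0.042 [-3.6  1.3]; 0.043 [-4.9  0. ]; 0.044 [-4.7  0.6]; 0.045 [-5.3  0.8]; 0.046 [-4.1  1.5]; 0.047 [-5.4  0.4]; 0.048 [-4.7  1. ]; 0.049 [-5.5  0. ]; 0.05 [-4.1  0.7]; 0.051 [-5.9  1.1]; 0.052 [-6.2  1.1]; 0.053 [-8.2  0.6]; 0.054 [-7.3  0.8]; 0.055 [-8.4  0.8]; 0.056 [-10.    0.3]; 0.057 [-15.9   1.7]; 0.058 [-21.5   1.2]; 0.059 [-28.3   1.7]; [ 0.05560539 -0.02970334] 60.2417
```

```bash
python3 - <<'E'
from h import *
manip.set_gripper(.4); p=manip.current_ee_pos(); manip.move_l([p[0],p[1],.18]); go((.32,-.2),.3,0,False)
im,W=cloud("top"); cv2.imwrite("pics/t4.png",im[60:360,40:440,::-1].astype(np.uint8))
brown=im[...,0]>im[...,2]+20
for n,lo,hi in(("knob",[.5,.1,.07],[.6,.21,.088]),("tab",[.6,.1,.066],[.66,.21,.085])):
    t=sel(W,lo,hi)&brown; c=rect(W[t]); print(n,inv(G0,GY,c[0]),c[1],c[2])
t=sel(W,[.5,.1,.008],[.7,.22,.016])&(im.min(-1)>110); c=rect(W[t]);print("apron",inv(G0,GY,c[0]),c[1],c[2]-GY)
im,_=manip.grab_frame("scene"); cv2.imwrite("pics/s4.png",im[100:400,260:640,::-1])
print(manip.current_time(),manip.current_force())
E
```

```text
knob [-0.06999125 -0.03050167] (19.503864288330078, 14.562663078308105) 1.4586636627810012
tab [ 0.00434055 -0.04135854] (30.319913864135742, 14.513039588928223) 1.4792204700772684
apron [ 0.00436271 -0.02437757] (118.14742279052734, 74.04033660888672) 0.025136830674063984
63.4083 [ 0.52189792 -0.29663098 -0.41892448]
```

View pics/t4.png

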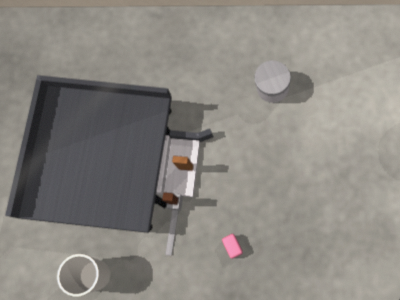

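View pics/s4.png

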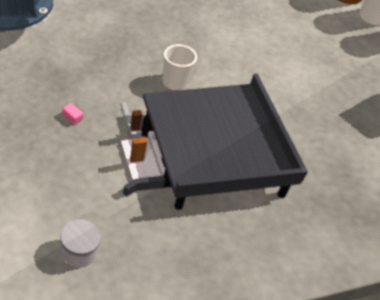

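The tray sits home against the fence side, but it looks turned about 1.3°: the jaw swung its rear over to the fence while the nose stayed mid-gap. I'll draw the jaw back, square the tray along the cheek and stop, and clamp again.

```bash
cat >> h.py <<'E'
RG=lambda f:fr(np.zeros(2),-GY,np.array(f)[:2])
kn=lambda t:fr(G0,GY,(-.125+t,-.030))
def jaw(t0,t1,lim=27,step=.001):
    manip.set_gripper(.42,60); go(kn(t0),.16,GY,False); go(kn(t0),.041,GY); manip.set_gripper(0); F0=RG(manip.current_force())
    t=t0
    if t1<t0: go(kn(t1),.041,GY,v=.05)
    else:
        while t<t1:
            t+=.01 if t<.033 else step
            go(kn(t),.041,GY,v=.05); f=RG(manip.current_force())-F0
            if t>.05: print(round(t,3),f.round(1),end="; ")
            if f[0]<-lim: break
    print("jaw",RG(np.array(manip.current_ee_pos())[:2]-G0)+[.125,0])
    manip.set_gripper(.4); p=manip.current_ee_pos(); manip.move_l([p[0],p[1],.18])
def look():
    im,W=cloud("top"); brown=im[...,0]>im[...,2]+20
    for n,lo,hi in(("knob",[.48,.1,.07],[.6,.21,.088]),("tab",[.6,.1,.066],[.66,.21,.085])):
        t=sel(W,lo,hi)&brown; c=rect(W[t]); print(n,inv(G0,GY,c[0]),c[2]-np.pi/2-GY)
    t=sel(W,[.5,.1,.008],[.7,.22,.016])&(im.min(-1)>110); c=rect(W[t]);print("apron",inv(G0,GY,c[0]),c[1],c[2]-GY)
E
python3 - <<'E'
from h import *
jaw(.055,.015)
h=lambda x,y:fr(G0,GY,(x,y-.123))
manip.set_gripper(.45,70); go(h(.0045,.082),.16,GY+.02,False); go(h(.0045,.082),.036,GY+.02); manip.set_gripper(0)
F0=RG(manip.current_force())
def st(x,y): go(h(x,y),.036,GY,v=.04); f=RG(manip.current_force())-F0; print((round(x,4),round(y,4)),f.round(1),np.round(manip.current_ft_torque(),2)[2]); return f
y=.080;st(.003,y)
x=.003
while x<.010:
    x+=.001
    if st(x,y)[0]<-10: break
while y<.092:
    y+=.001
    if st(x,y)[1]<-18: break
print("tcp",RG(np.array(manip.current_ee_pos())[:2]-G0))
manip.set_gripper(.4); p=manip.current_ee_pos(); manip.move_l([p[0],p[1],.18]); go((.32,-.2),.3,0,False)
look(); print(manip.current_time())
E
```

```text
jaw [ 0.01653271 -0.02977329]
(0.003, 0.08) [3.7 2. ] -0.2
(0.004, 0.08) [-0.8 -0. ] 0.08
(0.005, 0.08) [-1.8 -0.7] 0.27
(0.006, 0.08) [-8.2 -0. ] 0.24
(0.007, 0.08) [-14.6  -0.9] 0.29
(0.007, 0.081) [-14.   -5.8] 0.05
(0.007, 0.082) [-14.8 -11.8] 0.06
(0.007, 0.083) [-15.8 -18.2] 0.05
tcp [ 0.00516453 -0.04215972]
knob [-0.10876105 -0.02966421] -0.023385032280798287
tab [ 0.00511731 -0.04268299] -0.009690259007283639
apron [ 0.00545593 -0.02748193] (119.37290954589844, 71.7740707397461) -0.015776247888387426
75.5833
```

```bash
python3 - <<'E'
from h import *
h=lambda x,y:fr(G0,GY,(x,y-.123))
manip.set_gripper(.45,70); x,y=.0048,.0803; go(h(x,y),.16,GY,False); go(h(x,y),.036,GY); manip.set_gripper(0)
F0=RG(manip.current_force()); print(F0)
while y<.095:
    y+=.001
    go(h(x,y),.036,GY,v=.04); f=RG(manip.current_force())-F0; print(round(y,4),f.round(1),np.round(manip.current_ft_torque(),2)[2],RG(np.array(manip.current_ee_pos())[:2]-G0).round(4))
    if f[1]<-25: break
manip.set_gripper(.4); p=manip.current_ee_pos(); manip.move_l([p[0],p[1],.18]); go((.32,-.2),.3,0,False)
look(); print(manip.current_time())
E
```

```text
[-4.36245261 -0.80562728]
0.0813 [-0.9 -4.8] -0.01 [ 0.0052 -0.0421]
0.0823 [-0.9 -8. ] -0.05 [ 0.0051 -0.0415]
0.0833 [-0.7 -8.1] 0.04 [ 0.0051 -0.0407]
0.0843 [-0.8 -9.3] 0.03 [ 0.0052 -0.0398]
0.0853 [ -1.2 -16.4] 0.04 [ 0.0052 -0.0397]
0.0863 [ -2.7 -23.5] 0.03 [ 0.0051 -0.0397]
0.0873 [ -2.8 -29.1] 0.0 [ 0.0051 -0.0397]
knob [-0.10870389 -0.02978885] -0.0035792364119334036
tab [ 0.00531824 -0.04021673] -0.005280730032384759
apron [ 0.00529276 -0.0247761 ] (118.34117126464844, 71.02964782714844) -0.0014942475945099315
83.5583
```

Now the tray is home (hard stop at -39.7 mm), square and flush to the fence. Clamp again.

```bash
python3 - <<'E'
from h import *
jaw(.0163,.066); go((.32,-.2),.3,0,False)
look(); print(manip.current_time())
im,_=manip.grab_frame("top"); cv2.imwrite("pics/t5.png",im[:,:,::-1])
E
```

```text
0.05 [-4.3  0.5]; 0.051 [-4.4  0.2]; 0.052 [-4.7  0.6]; 0.053 [-4.8  0.4]; 0.054 [-3.4  1.5]; 0.055 [-5.2  1. ]; 0.056 [-5.8  1.2]; 0.057 [-13.7   0.5]; 0.058 [-19.4   0.7]; 0.059 [-26.2  -0.2]; 0.06 [-31.4   1. ]; jaw [ 0.05615012 -0.02983627]
knob [-0.06918069 -0.02975545] 0.015698720928877877
tab [ 0.00541469 -0.03999711] 0.031114961531019295
apron [ 0.0054855  -0.02376446] (118.5107650756836, 72.47272491455078) -0.0001851707606817382
96.1583
```

View pics/t5.png

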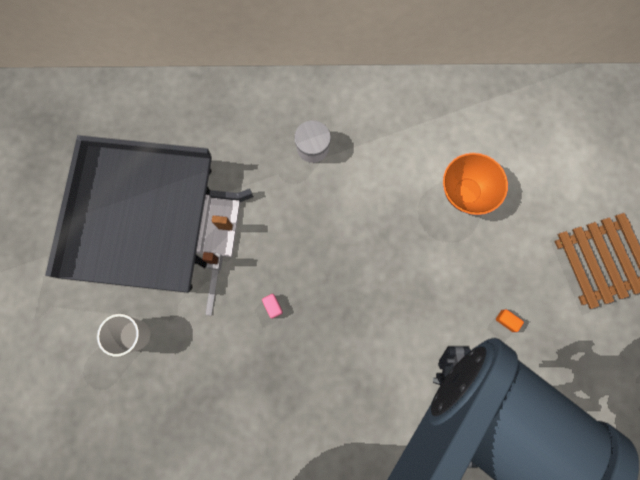

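The tray is home and square at (221,225), with the jaw bearing at (209,258). The cup, bowl, tin and both look-alikes are where they started, and no black briquettes are left on the bench.

```bash
python3 -c "
from bench import manip; print(manip.sign_off())"
```

```text
the job is handed in; nothing more can be done
None
```

I handed the job in at about 96 s: all three briquettes lie in one layer in the tray, the tray is home against the stop, and the jaw bears on it at about 0.056 m. The first clamping left the tray about 1.3° askew, so I drew the jaw back, squared the tray and clamped it again.

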